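# Finish a pinwheel layer of vial cartons on the transport slab in the fume hood

## Task

Finish the layer of vial cartons on the black slab: fetch the two oblong cartons from the sloped rack and the third one from the table, and lay them flat beside the one already laid to make a pinwheel, each along one edge of the slab with one end close up against the long side of its neighbour, leaving a square well in the middle. The laid carton stays at its place and shows which way the pinwheel turns. Leave the square carton, the beaker, the bottles and jars and the tube rack where they stand.

Things in the scene. Friction and masses are not known exactly. Their poses are not given: they have to be found in the camera images.
- slab: black plastic pallet slab fixed on the table, 180 x 180 mm, flat top at z = 30 mm; origin at the centre of its underside; x and y square to its edges; any yaw. The full layer is 174 x 174 mm, centred on it, with 4 mm between neighbours and a 54 mm square well in the middle. The four places are the four place points.
- place0 (a point): centre of the carton's underside at the place already filled, on the slab's top: (-32, -57, 30) mm in the slab's frame, carton's length along the slab's x
- place1 (a point): the same for the next place: (57, -32, 30) mm in the slab's frame, carton's length along the slab's y
- place2 (a point): the same for the third place: (32, 57, 30) mm in the slab's frame, carton's length along the slab's x
- place3 (a point): the same for the fourth place: (-57, 32, 30) mm in the slab's frame, carton's length along the slab's y
- rack: white sloped rack fixed on the table, 276 mm wide (y), 125 mm deep. Its deck rises by 32 degrees towards the rack's +x; the low end faces the slab. Origin on the table under the deck's centre, where the deck is 64 mm high. A lip 12 mm high stops the cartons 55 mm down the slope from there. Posts and rail: see point rack_rail
- rack_rail (a point): middle of a steel rail, 12 mm thick, that runs along the rack's y over the upper part of the two cartons, 190 mm above the table and 20 mm to the rack's +x of its origin; it stands on two upright 12 mm posts, 132 mm to either side
- carton_a: a sealed plain cardboard carton, 110 x 60 x 45 mm (x long, y wide, z high), 0.13 to 0.25 kg; origin at the centre of its underside, z out of its top; at the start it lies on the sloped rack (tilted 32 degrees, x up the slope) against the lip, about 56 mm to the -y side of the rack's middle
- carton_b: a sealed plain cardboard carton, 110 x 60 x 45 mm (x long, y wide, z high), 0.13 to 0.25 kg; origin at the centre of its underside, z out of its top; at the start it lies on the sloped rack (tilted 32 degrees, x up the slope) against the lip, about 56 mm to the +y side of the rack's middle
- carton_c: a sealed plain cardboard carton, 110 x 60 x 45 mm (x long, y wide, z high), 0.13 to 0.25 kg; origin at the centre of its underside, z out of its top; at the start it lies flat on the table, at any yaw, either left of the slab or beyond the slab to the right
- carton_laid: a sealed plain cardboard carton, 110 x 60 x 45 mm (x long, y wide, z high), 0.13 to 0.25 kg; origin at the centre of its underside, z out of its top; already laid on the slab at its place (-32, -57), length along the slab's x, to within 2 mm
- square_carton: bystander: a shorter, square cardboard carton, 80 x 80 x 60 mm high, on the table, not part of the layer; origin at the centre of its underside
- beaker: bystander: glass beaker, 72 mm across, 95 mm high; origin at the centre of its underside
- jar: bystander: amber jar, 60 mm across, 90 mm high; origin at the centre of its underside
- reagent_bottle: bystander: white plastic bottle with a green cap, 60 mm across, 110 mm high; origin at the centre of its underside
- vial: bystander: glass vial with a white cap, 38 mm across, 70 mm high; origin at the centre of its underside
- tube_rack: bystander: yellow test tube rack, 60 x 200 mm (x, y), 109 mm high over the tubes' caps; origin at the centre of its underside
Things that resemble listed ones, but are neither listed nor needed, are in the scene too. What is shaped like the carton_a but pink or turquoise is not meant.

How it is judged:
By the outcome, as a careful person would: the job done as asked, in the order asked, and still so for the second after the job is handed in, with the robot touching nothing.
It also fails if it takes over 64 s, if anything falls off the work surface, if the arm or the gripper's body presses on something with over 40 N, if the wrist force passes 120 N, or if a joint passes its speed limit or range.

## Robot

A 6-joint arm with a two-finger parallel gripper is mounted at the origin on the work surface. World frame = base frame: x ahead of the robot, y to its left, z up, the work surface at z = 0. Lengths are in mm, angles in rad, forces in N, time in s.
With the tool pointing down it reaches from about 400 to 925 mm from the base axis. Payload 12.5 kg.
Tool frame: the origin (TCP) lies between the finger pads; the fingertips stand 25 mm ahead of it and the grasp point (between the pads) lies 6 mm ahead of it; z points along the fingers, y is the line along which they close (so a half turn about z gives the same grasp; the last joint's range is limited). The gripper opens to 95 mm and grips with 3 to 60 N. Pads are 20 mm wide; open, the fingers measure 119 mm over their backs; the gripper's body (75 mm by 180 mm) begins 59 mm behind the grasp point.
Start: joints at [1.103, 0.491, 1.559, -0, 1.092, -0.106], TCP at [221.207, 584.561, 239.661] pointing down, gripper open.
Joint ranges: [-3.1, 3.1], [-0.84, 2.19], [0.05, 2.79], [-1.13, 4.28], [0.06, 2.93], [-2.69, 2.69]. Speed limits (rad/s): [2.22, 2.22, 2.79, 3.14, 3.14, 3.14].

## Interface

Orientations are given as [roll, pitch, yaw] about the fixed x, y, z axes, in that order (R = Rz(yaw) Ry(pitch) Rx(roll)).
In Python, from cell import state, read_camera, job_done, cut_out gives the robot as it stands. The module is installed in compiled form; this text tells all that it offers.
- The arm moves only by the tool jog_arm, never from a script. Its argument "motion" is a list of rows, each a list of 2 entries, a list of its own where there are three numbers: the shift along the tool's x, y, z in mm, then the turn about the tool's z in rad. A call has 1 to 5 rows; each row is the pose to reach, as a shift and turn from the pose commanded when the call began, along the tool's axes at that moment; what a row does not reach only later rows make up. A row lasts 1/10 s, in which the tool goes at most 50 mm and 8.59 degrees, less where a joint would pass 70% of its speed; a pose out of reach is approached as far as the arm can. A call with a gripper value outside its range is refused whole. "grip" is the closure, from 0 (fully open) to 1 (shut), set as the call begins (left out, the last holds). The fingers move at their own pace and stop on an object; the grip force is fixed at half the most. Time passes only in rows, so rows that repeat a pose let the fingers close. It gives the time, the measured TCP pose, the force, the opening and the grip force at its end, in the units of the state.
- state(): the state, without advancing time (a new reading comes with each control period).
- read_camera(name): name is "side" or "top" or "wrist"; returns a dict with "img" (420x560x3 uint8, blue, green, red), "vertical_fov" (degrees; the focal length in pixels is half the picture's height over the tangent of half this angle, whatever the lens; pixels are square), "cx", "cy" (the principal point, pixels), "k1" (the pictures are not rectified: a ray, as slopes to the right and down, at radius r is drawn at 1 + k1 r^2 times it, then the intrinsics apply), "extrinsics" (4x4, takes a point from camera to world coordinates). Camera axes: x right, y up, looking along -z (the intrinsics and any distortion apply to the point x, -y, -z); pixel columns grow to the right and rows downward; lengths in mm; the calibration is good to about 2 mm. A picture is of the moment at which its call begins. There is no depth.
- job_done(): hands the job in; it is judged then, once.
Trained networks look in a picture, given as the dict that the camera call returned (one of the last four; its "shot" number tells which), for a name from the list of things; names that differ only in an ending like _2 or _b are one class to them, and where a whole thing is asked for, a point or a joint stands for the part that bears it (a point fixed in the world has none). Each returns a list of dicts, best first, with "p" (0 to 1); they miss things now and then, are a little off and sometimes report something else, mostly with a low value. They report only what shows in the picture. A call takes as long as a camera call. They do not tell look-alikes from the thing itself.
- cut_out(name, picture): "region" (420x560 bool, what is visible of it) and "box" ([left, top, right, bottom] in pixels, round what is visible of it).
The state is a dict: "t": time; "joints": joint angles; "qvel": joint speeds; "tau": joint torques, N m; "eef_pos": TCP position; "tcp_rot": TCP orientation; "ft_force": force on the tool from outside, world axes, zero at the start; "moment": the same for the moment, N m; "opening": opening from 0.0 (shut) to 1.0 (fully open); "grip_force": force on a finger pad.
Only numpy, scipy, OpenCV 4.12 (cv2) and the standard library are available. Lean on these libraries where they do the work, as an engineer would, in place of code of your own. Each camera call takes 0.05 s, during which the arm holds its last target. There are 200 camera calls.

## Working session

There is one attempt and no reset: what is moved stays moved. The work goes in short steps, Python scripts to look and compute and a tool call to move; the robot and the scene stay as the last step left them, time stands still between calls to the robot, and variables do not carry over. Pictures are saved under pics/ and viewed, at most 10 in all, crops included, and the job is handed in when it is done.

Besides the shell and the picture viewer there is one more tool, called after "Request:" as name(argument=value, ...) on one line, values as JSON. jog_arm: Moves the arm, as the interface text tells. Its arguments: {"type":"object","properties":{"motion":{"type":"array"},"grip":{"type":"number"}},"required":["motion"]}

```bash
ls; mkdir -p pics; cat > h.py <<'E'
import numpy as np, cv2
from cell import state, read_camera, job_done, cut_out
def cam(p):
    h,w=p["img"].shape[:2]; f=h/2/np.tan(np.radians(p["vertical_fov"])/2)
    return f,p["cx"],p["cy"],p["k1"],np.array(p["extrinsics"])
def proj(p,P):
    f,cx,cy,k,E=cam(p); P=np.atleast_2d(P)
    c=(P-E[:3,3])@E[:3,:3]; x=c[:,0]/-c[:,2]; y=-c[:,1]/-c[:,2]; s=1+k*(x*x+y*y)
    return np.c_[cx+f*x*s,cy+f*y*s]
def ray(p,uv):
    f,cx,cy,k,E=cam(p); uv=np.atleast_2d(uv).astype(float)
    d=(uv-[cx,cy])/f; u=d.copy()
    for _ in range(30): u=d/(1+k*(u**2).sum(1,keepdims=True))
    D=np.c_[u[:,0],-u[:,1],-np.ones(len(u))]@E[:3,:3].T
    return E[:3,3],D
def onz(p,uv,z):
    o,D=ray(p,uv); return o+D*((z-o[2])/D[:,2])[:,None]
E
python3 - <<'E'
from h import *
for n in ["top","side"]:
    p=read_camera(n); cv2.imwrite(f"pics/{n}0.png",p["img"])
    print(n,p["vertical_fov"],p["k1"],np.round(p["extrinsics"],3).tolist())
    for t in ["carton_a","slab","rack","square_carton"]:
        for d in cut_out(t,p): 
            b=d["box"];print(t,round(d["p"],2),b,np.round(onz(p,[(b[0]+b[2])/2,(b[1]+b[3])/2],45)[0]), d["region"].sum())
print(state())
E
```

```text
pics
top 56.556599464030754 -0.036147562906064024 [[-0.027, 0.995, -0.097, 361.458], [-1.0, -0.026, 0.01, -48.071], [0.007, 0.097, 0.995, 1168.141], [0.0, 0.0, 0.0, 1.0]]
carton_a 0.96 [320.4, 173.6, 362.3, 213.0] [ 493. -229.   45.] 960
carton_a 0.88 [352.2, 285.3, 394.2, 326.4] [ 169. -307.   45.] 989
carton_a 0.82 [418.3, 181.6, 445.0, 227.2] [ 453. -492.   45.] 939
carton_a 0.71 [338.5, 143.1, 385.7, 179.1] [ 586. -294.   45.] 966
carton_a 0.7 [415.8, 252.1, 461.9, 292.9] [ 257. -501.   45.] 1001
carton_a 0.68 [288.0, 112.7, 329.9, 153.0] [ 674. -141.   45.] 855
carton_a 0.52 [187.2, 169.2, 264.6, 228.3] [485. 106.  45.] 2828
slab 0.81 [187.1, 165.5, 262.5, 231.3] [487. 109.  45.] 2941
rack 0.92 [308.4, 136.6, 402.6, 238.7] [ 508. -271.   45.] 2951
rack 0.53 [187.7, 171.0, 263.1, 235.2] [473. 107.  45.] 2902
square_carton 0.71 [128.2, 199.4, 163.1, 232.0] [442. 338.  45.] 1025
side 57.20073109139895 -0.035289306428991314 [[-0.998, 0.025, -0.056, 419.826], [-0.059, -0.678, 0.733, 670.592], [-0.02, 0.735, 0.678, 788.849], [0.0, 0.0, 0.0, 1.0]]
carton_a 0.96 [191.4, 189.0, 228.6, 22
[... 588 characters left out ...]
302.9, 404.0] [445. 355.  45.] 2259
{'t': 0.5, 'joints': array([ 1.10340455e+00,  4.90942618e-01,  1.55892987e+00,  2.80371530e-05,
        1.09166892e+00, -1.05587721e-01]), 'qvel': array([ 0.00035254,  0.00037397, -0.00028088, -0.00132247, -0.00201715,
        0.00180324]), 'tau': array([-1.87056903e-03, -6.12051487e+01, -2.58282423e+01,  6.91390992e-02,
        4.48577455e-02, -1.30489923e-05]), 'eef_pos': array([221.19712599, 584.5602983 , 239.6241547 ]), 'tcp_rot': array([ 3.14153907e+00, -1.93413613e-05,  2.77977568e+00]), 'ft_force': array([ 0.61624226,  0.61517797, -0.18042929]), 'moment': array([-0.07016038,  0.02748476, -0.02580185]), 'grip_force': 0.0, 'opening': 1.00119734665939}
```

View pics/top0.png

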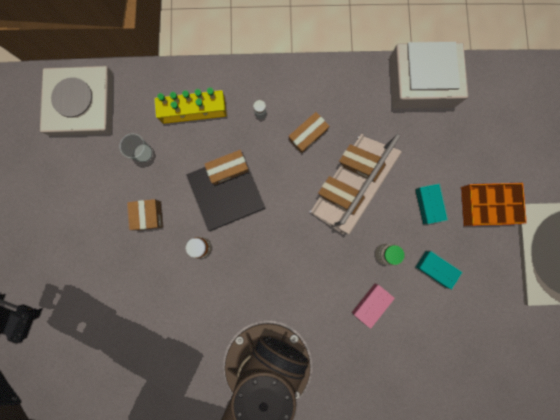

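View pics/side0.png

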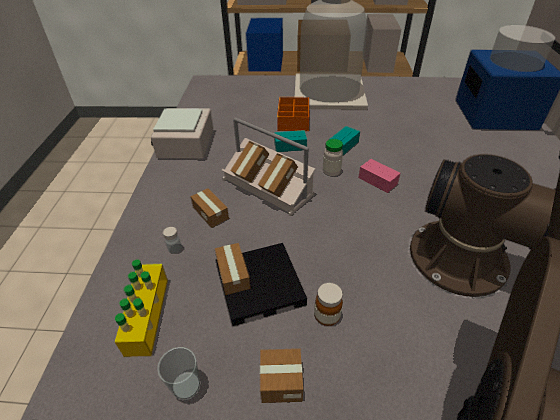

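Top view: the look-alikes are pink at (374,306), turquoise at (432,204) and (440,269), and the square carton at (143,215). The brown cartons I want are carton_c at (309,132) and the two on the rack at (362,162) and (342,193). The laid carton is at (226,168). Next I fit box models to these masks.

```bash
cat >> h.py <<'E'
from scipy.optimize import minimize
def Rz(a): c,s=np.cos(a),np.sin(a); return np.array([[c,-s,0],[s,c,0],[0,0,1.]])
def Ry(a): c,s=np.cos(a),np.sin(a); return np.array([[c,0,s],[0,1,0],[-s,0,c]])
def box(l,w,h,R=np.eye(3),t=(0,0,0)):
    P=np.array([[x,y,z] for x in(-l/2,l/2) for y in(-w/2,w/2) for z in(0,h)]); return P@R.T+np.array(t)
def mask(p,boxes,S=4):
    m=np.zeros((420*S,560*S),np.uint8)
    for b in boxes:
        q=(proj(p,b)+.5)*S; hu=cv2.convexHull(q.astype(np.float32)); cv2.fillConvexPoly(m,np.round(hu).astype(np.int32),1)
    return cv2.resize(m.astype(np.float32),(560,420),interpolation=cv2.INTER_AREA)
def fit(views,model,x0,step):
    """views: list of (picture, bool mask); model(x)->boxes; maximise mean IoU"""
    def cost(x):
        b=model(x); c=0
        for p,m in views:
            g=mask(p,b); c-=np.minimum(g,m).sum()/np.maximum(g,m).sum()
        return c/len(views)
    s=np.vstack([x0]+[np.array(x0)+np.eye(len(x0))[i]*step[i] for i in range(len(x0))])
    r=minimize(cost,x0,method="Nelder-Mead",options=dict(initial_simplex=s,xatol=.02,fatol=1e-5,maxiter=250))
    return r.x,-r.fun
def flat(x,z=0): return box(110,60,45,Rz(x[2]),(x[0],x[1],z))
def slabm(x):
    R=Rz(x[2]); t=np.array([x[0],x[1],0]); return [box(180,180,30,R,t),box(110,60,45,R,t+R@[-32,-57,30])]
TH=np.radians(32)
def rackc(x,side):  # carton on the rack; x = rack x,y,yaw
    R=Rz(x[2]); return box(110,60,45,R@Ry(-TH),np.array([x[0],x[1],64])+R@[0,56*side,0])
def pick(ds,p,pt):
    c=[d for d in ds if d["box"][0]-4<=pt[0]<=d["box"][2]+4 and d["box"][1]-4<=pt[1]<=d["box"][3]+4]
    return min(c,key=lambda d:d["region"].sum()) if c else None
E
cat > m1.py <<'E'
from h import *
T=read_camera("top"); S=read_camera("side")
ca={n:cut_out("carton_a",p) for n,p in(("T",T),("S",S))}
sl={n:cut_out("slab",p) for n,p in(("T",T),("S",S))}
def reg(n,pt): 
    d=pick(ca[n],None,pt); return None if d is None else d["region"]
c=[(T,reg("T",(309,132))),(S,reg("S",(210,207)))]
best=max((fit(c,lambda x:[flat(x)],[674,-135,a],[8,8,.2]) for a in (0,.8,1.6,2.4)),key=lambda r:r[1]); print("c",best)
v=[]
for p,n,pt in((T,"T",(226,168)),(S,"S",(232,268))):
    m=sl[n][0]["region"].copy()
    for d in ca[n]:
        b=d["box"]
        if b[0]-4<=pt[0]<=b[2]+4 and b[1]-4<=pt[1]<=b[3]+4: m|=d["region"]
    hsv=cv2.cvtColor(p["img"],cv2.COLOR_BGR2HSV); q=proj(p,[480,105,40])[0].astype(int)
    br=(hsv[...,1]>70)&(hsv[...,0]<25)
    k=np.zeros_like(m); k[pt[1]-22:pt[1]+22,pt[0]-22:pt[0]+22]=1
    m|=br&k; m=cv2.morphologyEx(m.astype(np.uint8),cv2.MORPH_CLOSE,np.ones((7,7)))>0
    v.append((p,m))
rs=[fit(v,slabm,[480,105,a],[8,8,.1]) for a in (.3,.3+1.571,.3+3.1416,.3-1.571)]
for r in rs: print("slab",r)
v2=[(T,reg("T",(362,162))),(T,reg("T",(342,193))),(S,reg("S",(250,162))),(S,reg("S",(278,174)))]
print([None if m is None else int(m.sum()) for _,m in v2])
U=[(T,v2[0][1]|v2[1][1]),(S,v2[2][1]|v2[3][1])]
rb=max((fit(U,lambda x:[rackc(x,1),rackc(x,-1)],[540,-262,a],[8,8,.15]) for a in(-.6,-.3,.2,.6)),key=lambda r:r[1]); print("rack",rb)
o=max(rs,key=lambda r:r[1])
for p,n in((T,"T"),(S,"S")):
    im=cv2.resize(p["img"],None,fx=2,fy=2,interpolation=cv2.INTER_CUBIC)
    for b in slabm(o[0])+[flat(best[0]),rackc(rb[0],1),rackc(rb[0],-1)]:
        q=(2*proj(p,b)+.5).astype(int)
        for i in range(8):
            for j in range(i):
                if bin(i^j).count("1")==1: cv2.line(im,tuple(map(int,q[i])),tuple(map(int,q[j])),(255,255,0),1)
    cv2.imwrite(f"pics/fit{n}.png",im[180:480,340:820] if n=="T" else im[260:660,360:660])
a,b=cv2.imread("pics/fitT.png"),cv2.imread("pics/fitS.png")
o=np.zeros((400,780,3),np.uint8); o[:300,:480]=a; o[:400,480:]=b; cv2.imwrite("pics/fit.png",o)
E
time python3 m1.py
```

```text
c (array([ 681.20324522, -138.41772534,   -0.86228113]), np.float64(0.9581519365310669))
slab (array([5.13613209e+02, 1.11726884e+02, 3.75448143e-01]), np.float64(0.8899545669555664))
slab (array([512.62619516, 111.40085653,   1.94260031]), np.float64(0.9583886861801147))
slab (array([513.73266696, 110.28799232,   3.50900147]), np.float64(0.9121007919311523))
slab (array([513.98021866, 110.90290393,  -1.20864271]), np.float64(0.9138036966323853))
[918, 807, 876, 928]
rack (array([ 538.09302234, -234.19194152,    1.13161829]), np.float64(0.6262186765670776))
real	0m6.016s
user	0m7.991s
sys	0m1.053s
```

View pics/fit.png

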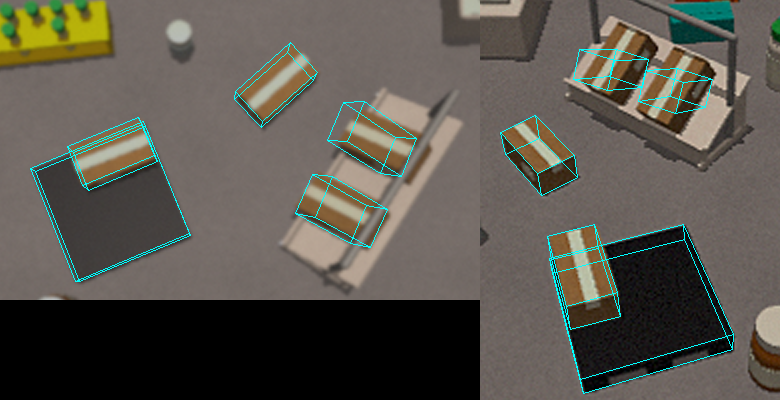

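Slab and carton_c fit well. The rack start yaw was wrong, because its uphill points to about −2.0 rad, so I refit it.

```bash
cat > m2.py <<'E'
from h import *
T=read_camera("top"); S=read_camera("side")
r=lambda p,pt:pick(cut_out("carton_a",p),None,pt)["region"]
V=[(T,r(T,(362,162))|r(T,(342,193))),(S,r(S,(250,162))|r(S,(278,174)))]
V=[(p,cv2.morphologyEx(m.astype(np.uint8),cv2.MORPH_CLOSE,np.ones((5,5)))>0) for p,m in V]
rb=max((fit(V,lambda x:[rackc(x,1),rackc(x,-1)],[535,-262,a],[8,8,.15]) for a in(-1.8,-2.,-2.3)),key=lambda r:r[1]); print("rack",rb)
out=np.zeros((300,600,3),np.uint8)
for k,(p,n) in enumerate(((T,"T"),(S,"S"))):
    im=cv2.resize(p["img"],None,fx=3,fy=3,interpolation=cv2.INTER_CUBIC)
    for b in [rackc(rb[0],1),rackc(rb[0],-1)]:
        q=(3*proj(p,b)+1).astype(int)
        for i in range(8):
            for j in range(i):
                if bin(i^j).count("1")==1: cv2.line(im,tuple(map(int,q[i])),tuple(map(int,q[j])),(255,255,0),1)
    out[:,300*k:300*k+300]=im[400:700,920:1220] if n=="T" else im[350:650,650:950]
cv2.imwrite("pics/fit2.png",out)
E
python3 m2.py
```

```text
rack (array([ 522.03210106, -262.38849503,   -2.17287193]), np.float64(0.889458179473877))
```

View pics/fit2.png

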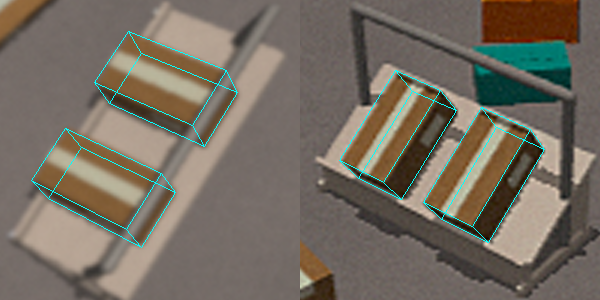

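```bash
cat >> h.py <<'E'
SL=np.array([512.6,111.4,1.9426]); RK=np.array([522.0,-262.4,-2.173])
def W(F,x,y): return F[:2]+(Rz(F[2])@[x,y,0])[:2]
def go(xy,z,yaw,frm=None):
    """tool shift/turn to TCP target from frm=(x,y,z,yaw) or measured"""
    if frm is None: s=state(); frm=(*s["eef_pos"],s["tcp_rot"][2])
    d=np.array([xy[0]-frm[0],xy[1]-frm[1]]); a=frm[3]
    x=np.array([np.cos(a),np.sin(a)]); y=np.array([np.sin(a),-np.cos(a)])
    t=-((yaw-a+np.pi)%(2*np.pi)-np.pi)
    print("shift",np.round([d@x,d@y,frm[2]-z],1),"turn",round(t,4))
    return (*xy,z,yaw)
E
python3 - <<'E'
from h import *
g=go((480,130),240,1.9426)
g=go(W(RK,-70,-56),240,.969,g)
E
```

```text
shift [-4.029e+02 -3.335e+02 -3.000e-01] turn 0.8372
shift [-295.2  -77.     0. ] turn 0.9736
```

Request:
jog_arm(motion=[[[-400,-330,0],0.83],[[-400,-330,0],0.83],[[-400,-330,0],0.83],[[-400,-330,0],0.83],[[-400,-330,0],0.83]])

```text
t: 1.6
eef_pos: [345.8, 365.8, 239.8]
tcp_rot: [3.141, -0.0, 2.024]
ft_force: [0.5, 0.1, 0.1]
opening: 1.002
grip_force: 0.0
```

```bash
python3 - <<'E'
from h import *
g=go((480,130),240,1.9426)
E
```

```text
shift [-2.707e+02  1.740e+01 -2.000e-01] turn 0.0814
```

Request:
jog_arm(motion=[[[-270,17,0],0.08],[[-270,17,0],0.08],[[-270,17,0],0.08],[[-270,17,0],0.08],[[-270,17,0],0.08]])

```text
t: 2.1
eef_pos: [470.6, 148.8, 239.9]
tcp_rot: [3.141, 0.0, 1.95]
ft_force: [-0.3, 1.4, -0.3]
opening: 1.002
grip_force: 0.0
```

```bash
python3 - <<'E'
from h import *
p=read_camera("wrist"); cv2.imwrite("pics/w1.png",p["img"]); s=state(); print(s["eef_pos"],s["tcp_rot"],np.round(p["extrinsics"],2).tolist(),p["vertical_fov"],p["k1"])
im=p["img"].copy()
for b in slabm(SL):
    for q in proj(p,b).astype(int): cv2.circle(im,tuple(map(int,q)),3,(0,0,255),-1)
cv2.imwrite("pics/w1.png",im)
g=go(W(RK,-70,-56),240,.969)
E
```

```text
[473.94322251 143.96875587 239.84884526] [3.13999935e+00 1.89767194e-03 1.94685184e+00] [[0.93, -0.36, -0.1, 440.35], [0.37, 0.89, 0.26, 224.56], [0.0, -0.28, 0.96, 384.78], [0.0, 0.0, 0.0, 1.0]] 61.74381727261579 -0.07066910835009299
shift [-3.101e+02 -7.770e+01 -2.000e-01] turn 0.9779
```

View pics/w1.png

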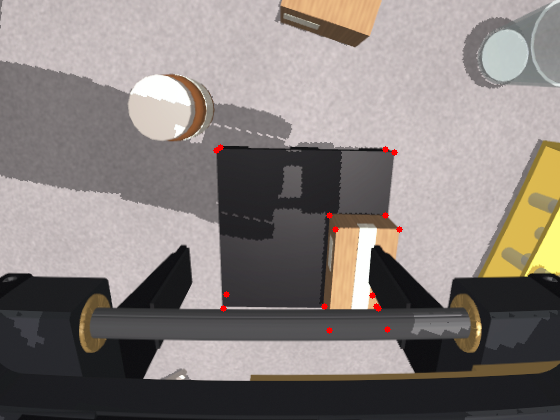

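Wrist view: the slab corners at (220,150) and (386,150) and the laid carton near (365,270) match the model within about 2 px. On to the rack.

Request:
jog_arm(motion=[[[-310,-78,0],0.98],[[-310,-78,0],0.98],[[-310,-78,0],0.98],[[-310,-78,0],0.98],[[-310,-78,0],0.98]])

```text
t: 2.65
eef_pos: [502.9, -99.1, 239.9]
tcp_rot: [3.141, -0.0, 1.194]
ft_force: [1.1, 0.5, 0.4]
opening: 1.0
grip_force: 0.0
```

```bash
python3 - <<'E'
from h import *
g=go(W(RK,-75,-56),235,.969)
E
```

```text
shift [-59.2  40.1   4.9] turn 0.2245
```

Request:
jog_arm(motion=[[[-59,40,0],0.225],[[-59,40,0],0.225],[[-59,40,0],0.225],[[-59,40,0],0.225]])

```text
t: 3.05
eef_pos: [518.5, -166.3, 239.4]
tcp_rot: [-3.141, -0.0, 0.976]
ft_force: [0.5, 1.0, -0.1]
opening: 1.0
grip_force: 0.0
```

```bash
python3 - <<'E'
from h import *
p=read_camera("wrist"); print(state()["eef_pos"],state()["tcp_rot"])
im=p["img"].copy(); ds=cut_out("carton_a",p)
for d in ds: print(d["p"],d["box"],d["region"].sum())
for s in (1,-1):
    b=rackc(RK,s); print(proj(p,b).round())
    for q in proj(p,b).astype(int): cv2.circle(im,tuple(map(int,q)),3,(0,0,255),-1)
cv2.imwrite("pics/w2.png",im)
E
```

```text
[ 518.49441968 -165.68686355  239.5366186 ] [-3.14102787e+00 -1.41084354e-04  9.76613272e-01]
0.91 [245.5, 206.3, 316.8, 310.1] 7019
0.72 [357.3, 206.0, 444.9, 307.3] 5129
0.61 [336.8, 20.0, 477.5, 126.6] 8864
[[361. 219.]
 [372. 207.]
 [417. 220.]
 [435. 208.]
 [366. 329.]
 [379. 332.]
 [427. 328.]
 [448. 331.]]
[[254. 219.]
 [250. 206.]
 [311. 219.]
 [315. 207.]
 [251. 329.]
 [247. 332.]
 [313. 329.]
 [318. 332.]]
```

View pics/w2.png

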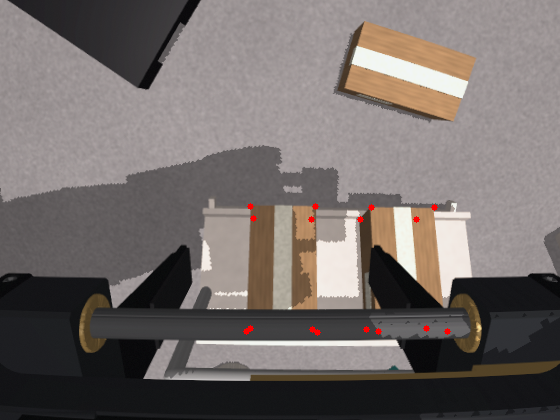

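Carton a spans columns 249–315 and the model corners fall on it. Carton b is at 360–440 and carton_c at (408,72), and the rack yaw agrees. I'll line up over a and descend.

```bash
python3 - <<'E'
from h import *
g=go(W(RK,-34,-56),77,.969)
E
```

```text
shift [-44.    1.4 162.7] turn 0.0081
```

Request:
jog_arm(motion=[[[-44,1.4,0],0.008],[[-44,1.4,40],0.008],[[-44,1.4,80],0.008],[[-44,1.4,120],0.008],[[-44,1.4,140],0.008]])

```text
t: 3.65
eef_pos: [494.4, -201.9, 97.2]
tcp_rot: [-3.139, 0.0, 0.969]
ft_force: [0.1, 0.4, -0.1]
opening: 1.001
grip_force: 0.0
```

Request:
jog_arm(motion=[[[0,0,0],0],[[0,0,0],0]])

```text
t: 3.85
eef_pos: [495.6, -203.0, 100.3]
tcp_rot: [3.141, -0.0, 0.969]
ft_force: [-0.1, 0.5, 0.2]
opening: 1.001
grip_force: 0.0
```

```bash
python3 - <<'E'
from h import *
g=go(W(RK,-34,-56),77,.969)
E
```

```text
shift [-0.1 -0.6 23.3] turn -0.0004
```

Request:
jog_arm(motion=[[[0,-0.6,23],0],[[0,-0.6,23],0]])

```text
t: 4.05
eef_pos: [494.7, -202.8, 76.7]
tcp_rot: [-3.141, -0.0, 0.968]
ft_force: [-0.1, 0.1, 0.2]
opening: 0.998
grip_force: 0.0
```

Request:
jog_arm(motion=[[[0,0,0],0],[[0,0,0],0],[[0,0,0],0],[[0,0,0],0],[[0,0,0],0]], grip=1)

```text
t: 4.55
eef_pos: [495.0, -203.5, 77.0]
tcp_rot: [3.141, -0.0, 0.967]
ft_force: [1.4, -2.0, 2.2]
opening: 0.643
grip_force: 1.5
```

Request:
jog_arm(motion=[[[0,0,0],0],[[0,0,-10],0],[[0,0,-22],0],[[20,0,-30],0],[[45,0,-36],0]])

```text
t: 5.05
eef_pos: [520.5, -166.5, 114.1]
tcp_rot: [3.141, -0.0, 0.965]
ft_force: [0.3, 0.3, -2.4]
opening: 0.63
grip_force: 30.0
```

Request:
jog_arm(motion=[[[30,0,-10],0],[[60,0,-40],0],[[75,0,-70],0],[[75,0,-70],0]])

```text
t: 5.45
eef_pos: [565.0, -103.3, 186.9]
tcp_rot: [3.135, -0.002, 0.969]
ft_force: [-0.2, -1.1, -2.7]
opening: 0.632
grip_force: 30.0
```

```bash
cat > hold.py <<'E'
from h import *
import sys
p=read_camera("side"); s=state(); e=s["eef_pos"]; yaw=s["tcp_rot"][2]; print(e,yaw,s["grip_force"],s["opening"],s["ft_force"].round(1))
gp=e-[0,0,6]; u=proj(p,gp)[0]
ds=[d for d in cut_out("carton_a",p) if d["box"][0]-5<u[0]<d["box"][2]+5 and d["box"][1]-5<u[1]<d["box"][3]+5]
print([(round(d["p"],2),np.round(d["box"]).tolist()) for d in ds],u)
im=cv2.resize(p["img"],None,fx=3,fy=3); c=(3*u).astype(int)
cv2.circle(im,tuple(map(int,c)),4,(0,0,255),-1)
cv2.imwrite(f"pics/{sys.argv[1]}.png",im[max(0,c[1]-220):c[1]+220,max(0,c[0]-300):c[0]+300])
E
python3 hold.py h1
```

```text
[ 563.59276777 -103.96766578  184.68028519] 0.9685556910950053 29.962884485721588 0.624258197652225 [-0.7 -0.4 -2.8]
[(0.73, [224.0, 153.0, 252.0, 190.0])] [243.29452968 173.13324366]
```

View pics/h1.png

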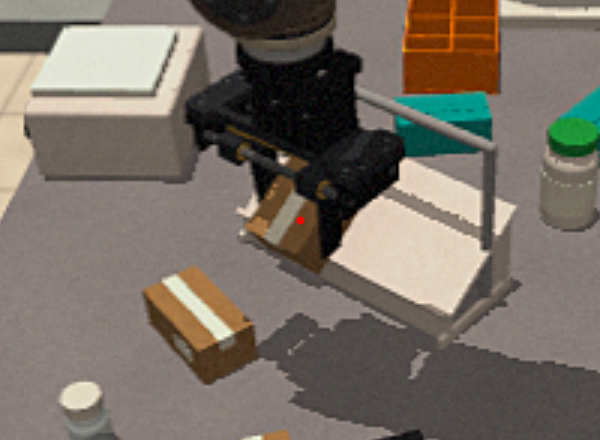

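```bash
python3 - <<'E'
from h import *
s=state();a=s["eef_pos"][:2];b=W(SL,57,10.4);f=None
for k,y in ((.33,.969+.73),(.66,.969+1.46),(1,.969+2.19),(1,3.5134)): f=go(a+(b-a)*k,185,y,f)
E
```

```text
shift [ 57.  -71.5  -1.8] turn -0.7314
shift [ 90.2 -15.1   0. ] turn -0.73
shift [79.6 50.3  0. ] turn -0.73
shift [0. 0. 0.] turn -0.3544
```

Request:
jog_arm(motion=[[[57,-71,0],-0.73],[[57,-71,0],-0.73],[[57,-71,0],-0.73],[[57,-71,0],-0.73],[[57,-71,0],-0.73]])

```text
t: 6.05
eef_pos: [535.8, -17.7, 181.5]
tcp_rot: [-3.139, -0.001, 1.703]
ft_force: [-0.7, 0.9, -2.2]
opening: 0.631
grip_force: 30.0
```

Request:
jog_arm(motion=[[[90,-15,0],-0.73],[[90,-15,0],-0.73],[[90,-15,0],-0.73],[[90,-15,0],-0.73],[[90,-15,0],-0.73]])

```text
t: 6.55
eef_pos: [509.7, 69.5, 181.5]
tcp_rot: [-3.14, -0.002, 2.433]
ft_force: [-0.0, 0.8, -1.9]
opening: 0.632
grip_force: 30.0
```

Request:
jog_arm(motion=[[[79,50,0],-0.73],[[79,50,0],-0.73],[[79,50,0],-0.73],[[79,50,0],-0.73],[[79,50,0],-0.73]])

```text
t: 7.05
eef_pos: [482.9, 159.0, 181.5]
tcp_rot: [-3.141, -0.003, -3.12]
ft_force: [-0.6, -0.0, -1.6]
opening: 0.63
grip_force: 30.0
```

```bash
python3 - <<'E'
from h import *
go(W(SL,57,10.4),110,3.5134)
E
```

```text
shift [ 0.6  1.7 71.5] turn -0.3506
```

Request:
jog_arm(motion=[[[0.6,1.7,20],-0.35],[[0.6,1.7,50],-0.35],[[0.6,1.7,71],-0.35],[[0.6,1.7,71],-0.35],[[0.6,1.7,71],-0.35]])

```text
t: 7.55
eef_pos: [482.8, 160.6, 111.3]
tcp_rot: [3.141, -0.002, -2.779]
ft_force: [-0.5, -0.2, -1.9]
opening: 0.629
grip_force: 30.0
```

```bash
cat > w.py <<'E'
from h import *
import sys
p=read_camera("wrist"); s=state(); print(s["eef_pos"].round(1),s["tcp_rot"].round(3))
im=p["img"].copy()
for b in slabm(SL)+eval(sys.argv[2]):
    q=proj(p,b).astype(int)
    for i in range(8):
        for j in range(i):
            if bin(i^j).count("1")==1: cv2.line(im,tuple(map(int,q[i])),tuple(map(int,q[j])),(0,0,255),1)
cv2.imwrite(f"pics/{sys.argv[1]}.png",im)
go(W(SL,57,10.4),76,3.5134)
E
python3 w.py w3 "[box(110,60,45,Rz(s['tcp_rot'][2])@Ry(TH),s['eef_pos']-[0,0,6]-Rz(s['tcp_rot'][2])@Ry(TH)@[25.2,0,23.9])]"
```

```text
[483.3 160.8 112. ] [ 3.142 -0.    -2.779]
shift [ 1.   0.3 36. ] turn -0.0089
```

View pics/w3.png

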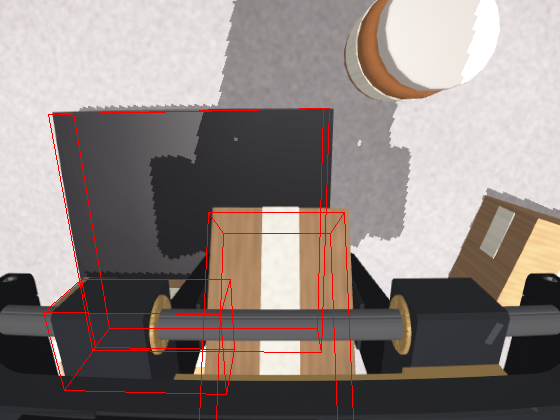

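The held carton's low end at (215–350,208) and the slab's right edge at 333 both sit about 3–5 px right of the model. That is a common calibration offset, so relative alignment is good. Now I lower and pivot it flat about its low edge.

Request:
jog_arm(motion=[[[0.5,0,20],-0.009],[[0.5,0,36],-0.009],[[0.5,0,36],-0.009]])

```text
t: 7.9
eef_pos: [482.4, 160.9, 75.3]
tcp_rot: [3.141, -0.001, -2.769]
ft_force: [0.8, -0.9, -2.2]
opening: 0.627
grip_force: 30.0
```

Request:
jog_arm(motion=[[[0,0,4],0],[[-5,0,6],0],[[-9.5,0,9],0],[[-13.5,0,12],0],[[-17,0,15.5],0]])

```text
t: 8.4
eef_pos: [499.6, 167.7, 62.1]
tcp_rot: [-3.141, 0.003, -2.768]
ft_force: [-2.0, 0.6, 14.1]
opening: 0.629
grip_force: 30.0
```

Request:
jog_arm(motion=[[[0,0,0],0]])

```text
t: 8.5
eef_pos: [500.0, 167.8, 61.8]
tcp_rot: [-3.141, 0.004, -2.768]
ft_force: [1.2, 1.9, 7.0]
opening: 0.632
grip_force: 30.0
```

```bash
python3 w.py w4 "[flat([*W(SL,57,-32),SL[2]+np.pi/2],30)]"; python3 -c "
from h import *
go(W(SL,57,-6.8),60,3.5134); p=read_camera('side'); im=cv2.resize(p['img'],None,fx=3,fy=3); w=cv2.imread('pics/w4.png')
cv2.imwrite('pics/w4.png',np.hstack([cv2.resize(w[100:400],None,fx=.75,fy=.75),im[720:945,600:960]]))"
```

```text
[500.  167.8  61.8] [-3.141  0.004 -2.768]
shift [ 19.1  -0.1 -14.2] turn 0.0018
shift [ 1.9 -0.1  1.8] turn 0.0018
```

View pics/w4.png

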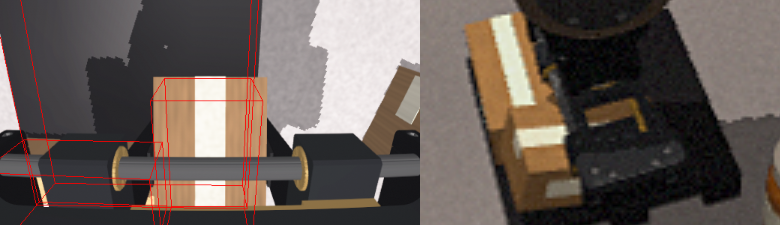

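Left: the carton's low edge at (154–267,77) sits on the target outline. Right: the side view shows it lying beside the laid carton, nearly flat. I press down the last 2 mm, release and rise.

Request:
jog_arm(motion=[[[0,0,1.5],0],[[0,0,3],0]])

```text
t: 8.8
eef_pos: [501.2, 168.2, 59.9]
tcp_rot: [-3.141, 0.008, -2.768]
ft_force: [3.0, 6.1, 19.6]
opening: 0.635
grip_force: 30.0
```

Request:
jog_arm(motion=[[[0,0,-1],0],[[0,0,-1],0],[[0,0,-1],0],[[0,0,-1],0]], grip=0)

```text
t: 9.2
eef_pos: [498.6, 167.3, 58.3]
tcp_rot: [3.142, 0.0, -2.767]
ft_force: [-0.2, 0.1, -0.4]
opening: 0.914
grip_force: 0.0
```

Request:
jog_arm(motion=[[[0,0,-40],0],[[40,0,-85],0],[[70,0,-130],0],[[70,0,-160],0],[[70,0,-160],0]])

```text
t: 9.7
eef_pos: [433.9, 141.7, 222.6]
tcp_rot: [-3.14, 0.007, -2.768]
ft_force: [1.4, 0.7, 0.1]
opening: 1.0
grip_force: 0.0
```

```bash
cat > meas.py <<'E'
from h import *
import sys
# fit slab, laid and given cartons in one wrist picture from free-standing regions; report in slab frame
from scipy.optimize import minimize
def brown(p):
    hsv=cv2.cvtColor(p["img"],cv2.COLOR_BGR2HSV); return hsv
p=read_camera("wrist"); np.save("last.npy",p["img"]); cv2.imwrite("last.png",p["img"])
import pickle; pickle.dump(p,open("last.pkl","wb"))
print(state()["eef_pos"].round(1))
for d in cut_out("carton_a",p):
    m=d["region"]; c=np.argwhere(m).mean(0)[::-1]; w=onz(p,c,75)[0]; q=Rz(-SL[2])@(w-[*SL[:2],0])
    if abs(q[:2]).max()>130: continue
    r=fit([(p,m)],lambda x:[flat(x,30)],[w[0],w[1],SL[2]+(0 if sum(abs(q[:2]-[-32,-57]))<45 or sum(abs(q[:2]-[32,57]))<45 else np.pi/2)],[5,5,.05])
    x=r[0]; q=Rz(-SL[2])@[x[0]-SL[0],x[1]-SL[1],0]
    print(round(d["p"],2),np.round(d["box"]).tolist(),"slab frame",q[:2].round(1),"yaw deg",np.degrees(x[2]-SL[2]).round(2),"iou",round(r[1],3))
for d in cut_out("slab",p)[:1]: print("slab box",np.round(d["box"]).tolist(),round(d["p"],2))
E
python3 meas.py
```

```text
[433.8 141.7 220.3]
0.83 [250.0, 226.0, 313.0, 348.0] slab frame [ 58.1 -31.7] yaw deg 89.59 iou 0.714
slab box [131.0, 156.0, 316.0, 275.0] 0.97
```

```bash
python3 - <<'E'
from h import *
a=np.array([434.,141.7]);b=W(RK,-75,56);f=None;print(b)
f=go([495,80],235,3.515-.73,f);f=go([550,-20],235,3.515-1.46,f);f=go([600,-130],235,3.515-2.19,f);f=go(b,235,.969,f)
E
```

```text
[ 610.63349249 -232.31505344]
shift [-34.9 -80.  -17.3] turn 0.7306
shift [-86.4 -74.5   0. ] turn 0.73
shift [-120.6   -7.     0. ] turn 0.73
shift [-96.7  35.2   0. ] turn 0.356
```

Request:
jog_arm(motion=[[[-35,-80,-15],0.73],[[-35,-80,-15],0.73],[[-35,-80,-15],0.73],[[-35,-80,-15],0.73],[[-35,-80,-15],0.73]])

```text
t: 10.35
eef_pos: [495.2, 79.7, 231.0]
tcp_rot: [-3.14, -0.003, 2.779]
ft_force: [0.1, -0.0, 0.6]
opening: 0.997
grip_force: 0.0
```

Request:
jog_arm(motion=[[[-86,-75,0],0.73],[[-86,-75,0],0.73],[[-86,-75,0],0.73],[[-86,-75,0],0.73],[[-86,-75,0],0.73]])

```text
t: 10.85
eef_pos: [549.7, -20.9, 230.6]
tcp_rot: [-3.139, -0.002, 2.048]
ft_force: [-0.2, 0.4, 0.4]
opening: 0.996
grip_force: 0.0
```

Request:
jog_arm(motion=[[[-121,-7,0],0.73],[[-121,-7,0],0.73],[[-121,-7,0],0.73],[[-121,-7,0],0.73],[[-121,-7,0],0.73]])

```text
t: 11.35
eef_pos: [599.9, -131.4, 230.2]
tcp_rot: [-3.138, -0.0, 1.318]
ft_force: [-0.9, 0.5, -0.1]
opening: 1.0
grip_force: 0.0
```

Request:
jog_arm(motion=[[[-97,35,0],0.356],[[-97,35,0],0.356],[[-97,35,0],0.356],[[-97,35,0],0.356]])

```text
t: 11.75
eef_pos: [610.0, -234.4, 230.3]
tcp_rot: [-3.138, 0.0, 0.967]
ft_force: [0.2, 0.7, -0.8]
opening: 1.001
grip_force: 0.0
```

```bash
cat > tops.py <<'E'
from h import *
import sys
# joint fit (top+side) of slab + cartons on it; each carton free in x,y,yaw (slab frame)
NOM=eval(sys.argv[1])
T=read_camera("top"); S=read_camera("side"); V=[]
R=Rz(SL[2]); o=np.array([*SL[:2],0])
def cart(c): return box(110,60,45,R@Rz(c[2]),o+R@[c[0],c[1],30])
res=[]
for p in (T,S):
    hsv=cv2.cvtColor(p["img"],cv2.COLOR_BGR2HSV)
    roi=cv2.dilate((mask(p,[cart(c) for c in NOM])>0).astype(np.uint8),np.ones((9,9)))>0
    br=(hsv[...,2]>55)&roi&((hsv[...,1]>85)|(hsv[...,2]>130))
    br=cv2.morphologyEx(br.astype(np.uint8),cv2.MORPH_OPEN,np.ones((3,3)))
    br=cv2.morphologyEx(br,cv2.MORPH_CLOSE,np.ones((3,3)))>0; V.append((p,br))
x0=np.ravel(NOM)
for nm,vv in(("T",V[:1]),("S",V[1:]),("TS",V)):
    r=fit(vv,lambda x:[cart(c) for c in x.reshape(-1,3)],x0,np.tile([3,3,.03],len(NOM)))
    q=r[0].reshape(-1,3).copy(); q[:,2]=np.degrees(q[:,2]); print(nm,q.round(1).tolist(),round(r[1],3))
E
python3 tops.py "[[-32,-57,0],[57,-32,1.571]]"
python3 - <<'E'
from h import *
p=read_camera("wrist"); print(state()["eef_pos"],state()["tcp_rot"])
for d in cut_out("carton_a",p): print(d["p"],np.round(d["box"]),d["region"].sum())
print(proj(p,rackc(RK,1)).round().tolist())
go(W(RK,-34,56),77,.969)
E
```

```text
T [[-25.9, -65.9, 0.8], [67.4, -47.5, 87.1]] 0.625
S [[-50.2, -62.2, 8.9], [57.3, -31.5, 90.6]] 0.842
TS [[-43.9, -63.3, 6.5], [56.7, -32.1, 87.1]] 0.704
[ 610.23724508 -232.20134564  231.8365799 ] [-3.13949788e+00  6.14831030e-05  9.72385888e-01]
0.87 [221.  15. 358. 116.] 8889
0.7 [243. 204. 317. 309.] 7160
0.63 [305. 371. 317. 372.] 56
[[253.0, 218.0], [249.0, 206.0], [311.0, 219.0], [316.0, 206.0], [250.0, 331.0], [245.0, 335.0], [313.0, 332.0], [318.0, 335.0]]
shift [-41.    0.2 155.3] turn 0.0034
```

Request:
jog_arm(motion=[[[-41,0,0],0.003],[[-41,0,40],0.003],[[-41,0,80],0.003],[[-41,0,120],0.003],[[-41,0,140],0.003]])

```text
t: 12.45
eef_pos: [586.2, -265.3, 89.9]
tcp_rot: [-3.138, 0.0, 0.969]
ft_force: [0.3, 0.1, -0.3]
opening: 1.003
grip_force: 0.0
```

Request:
jog_arm(motion=[[[0,0,15],0],[[0,0,15],0]])

```text
t: 12.65
eef_pos: [586.9, -266.0, 76.7]
tcp_rot: [-3.139, 0.0, 0.968]
ft_force: [-0.1, 0.1, 0.1]
opening: 0.998
grip_force: 0.0
```

Request:
jog_arm(motion=[[[0,0,0],0],[[0,0,0],0],[[0,0,0],0],[[0,0,0],0],[[0,0,0],0]], grip=1)

```text
t: 13.15
eef_pos: [587.1, -267.0, 78.6]
tcp_rot: [3.141, -0.0, 0.967]
ft_force: [-4.3, 2.8, 3.4]
opening: 0.637
grip_force: 1.8
```

```bash
python3 - <<'E'
from h import *
go(W(RK,-34,56),77,.969); print(state()["eef_pos"],state()["grip_force"])
E
```

```text
shift [ 0.8 -0.3  1.6] turn -0.0022
[ 587.14505353 -266.95282998   78.57973105] 1.832292079925537
```

Request:
jog_arm(motion=[[[0,0,0],0],[[0,0,-10],0],[[0,0,-22],0],[[20,0,-30],0],[[45,0,-36],0]])

```text
t: 13.65
eef_pos: [612.9, -230.3, 115.8]
tcp_rot: [3.14, -0.0, 0.965]
ft_force: [-0.6, -0.4, -1.7]
opening: 0.628
grip_force: 30.0
```

Request:
jog_arm(motion=[[[30,0,-10],0],[[60,0,-40],0],[[75,0,-70],0],[[75,0,-70],0]])

```text
t: 14.05
eef_pos: [657.7, -166.7, 189.3]
tcp_rot: [3.134, -0.002, 0.969]
ft_force: [0.2, -0.4, -0.4]
opening: 0.628
grip_force: 30.0
```

```bash
python3 - <<'E'
from h import *
s=state(); print(s["eef_pos"],s["grip_force"])
f=go([580,-75],183,.67); go(W(SL,-57,19.1),183,.3718,f)
E
```

```text
[ 657.66500367 -166.73954007  189.26753059] 29.960925579071045
shift [  31.7 -116.     6.3] turn 0.2992
shift [  27.9 -139.1    0. ] turn 0.2982
```

Request:
jog_arm(motion=[[[32,-116,0],0.3],[[32,-116,0],0.3],[[32,-116,0],0.3],[[32,-116,0],0.3]])

```text
t: 14.45
eef_pos: [576.0, -74.3, 184.5]
tcp_rot: [-3.141, 0.001, 0.668]
ft_force: [0.3, -0.8, -1.2]
opening: 0.635
grip_force: 30.0
```

Request:
jog_arm(motion=[[[28,-139,0],0.298],[[28,-139,0],0.298],[[28,-139,0],0.298],[[28,-139,0],0.298],[[28,-139,0],0.298]])

```text
t: 14.95
eef_pos: [514.5, 50.5, 184.4]
tcp_rot: [3.141, -0.001, 0.37]
ft_force: [-0.2, 0.8, -2.5]
opening: 0.626
grip_force: 30.0
```

```bash
python3 - <<'E'
from h import *
go(W(SL,-57,19.1),110,.3718)
p=read_camera("wrist"); s=state(); e,y=s["eef_pos"],s["tcp_rot"][2]; B=Rz(y)@Ry(TH)
for d in cut_out("carton_a",p): print(round(d["p"],2),np.round(d["box"]),d["region"].sum())
print(proj(p,box(110,60,45,B,e-[0,0,6]-B@[24.7,0,25.6])).round().tolist(),proj(p,slabm(SL)[1]).round().tolist())
E
```

```text
shift [ 1.2 -0.4 74.4] turn -0.0013
0.87 [ 75.  69. 185. 223.] 13606
0.86 [206. 208. 354. 377.] 19070
0.74 [473.  64. 560. 165.] 6397
0.61 [116. 152. 319. 272.] 11918
[[343.0, 444.0], [363.0, 487.0], [224.0, 444.0], [207.0, 487.0], [336.0, 232.0], [352.0, 210.0], [231.0, 231.0], [218.0, 210.0]] [[318.0, 73.0], [325.0, 67.0], [317.0, 148.0], [323.0, 155.0], [182.0, 74.0], [165.0, 68.0], [187.0, 148.0], [171.0, 155.0]]
```

```bash
cat > edges.py <<'E'
from h import *
# predicted vs seen edges of cartons' top face, in mm, slab frame scan lines at z=75
p=read_camera("wrist"); cv2.imwrite("last.png",p["img"]); R=Rz(SL[2]); o=np.array([*SL[:2],0])
img=cv2.GaussianBlur(p["img"],(3,3),0).astype(np.float32)
def scan(a,b,z=75,n=None):
    a,b=np.array(a,float),np.array(b,float); L=np.linalg.norm(b-a); n=int(L*2)+1
    t=np.linspace(0,1,n); P=np.c_[a+(b-a)*t[:,None],np.full(n,z)]@R.T+o
    q=proj(p,P).astype(np.float32); c=cv2.remap(img,q[None,:,0].copy(),q[None,:,1].copy(),cv2.INTER_LINEAR)[0]
    g=np.linalg.norm(c[4:]-c[:-4],axis=1); out=[]
    for k in np.argsort(-g):
        if all(abs(k-j)>6 for j in out) and g[k]>35: out.append(k)
        if len(out)==6: break
    return [( (a+(b-a)*t[k+2]).round(1).tolist(),int(g[k]), c[max(k-2,0)].astype(int).tolist(), c[min(k+6,n-1)].astype(int).tolist()) for k in sorted(out)]
E
python3 - <<'E'
from edges import *
for x in(-60,-20): print("y-scan x",x,*scan((x,-110),(x,10)),sep="\n ")
print("x-scan y-70",*scan((-110,-70),(110,-70)),sep="\n ")
E
```

```text
y-scan x
 -60
 ([-60.0, -85.5], 49, [151, 151, 158], [109, 152, 198])
 ([-60.0, -63.5], 149, [109, 152, 200], [248, 250, 247])
 ([-60.0, -47.5], 163, [246, 250, 247], [114, 158, 208])
 ([-60.0, -25.5], 127, [111, 155, 202], [77, 77, 79])
 ([-60.0, -11.0], 54, [73, 71, 74], [36, 34, 35])
y-scan x
 -20
 ([-20.0, -86.0], 52, [153, 152, 159], [113, 158, 206])
 ([-20.0, -64.5], 145, [108, 151, 198], [248, 250, 247])
 ([-20.0, -48.5], 164, [245, 250, 247], [112, 156, 204])
 ([-20.0, -26.0], 135, [108, 151, 197], [75, 73, 76])
 ([-20.0, -14.5], 50, [71, 70, 73], [37, 35, 36])
x-scan y-70
 ([-86.0, -70.0], 52, [159, 159, 167], [107, 149, 196])
 ([24.5, -70.0], 158, [111, 155, 203], [38, 53, 68])
 ([29.0, -70.0], 137, [38, 53, 68], [108, 151, 197])
 ([51.0, -70.0], 145, [109, 152, 198], [245, 249, 246])
 ([67.0, -70.0], 159, [245, 249, 246], [109, 152, 199])
 ([88.5, -70.0], 49, [104, 144, 189], [161, 161, 168])
```

```bash
python3 - <<'E'
from edges import *
f=lambda n,r:print(n,*[(a,g) for a,g,_,_ in r])
f("x+",scan((75,30),(110,30),30)); f("x+",scan((75,60),(110,60),30))
f("x-",scan((-110,-5),(-70,-5),30)); f("y-",scan((-100,-75),(-100,-105),30))
f("y+",scan((40,70),(40,110),30)); f("y+",scan((10,70),(10,110),30))
f("a end",scan((40,-110),(40,-70))); f("a end",scan((75,-110),(75,-70)));f("a end",scan((40,0),(40,50)));f("a end",scan((75,0),(75,50)))
f("a side",scan((15,0),(100,0)));f("a side",scan((15,-20),(100,-20)))
E
```

```text
x+ ([89.0, 30.0], 127)
x+ ([92.5, 60.0], 155)
x- ([-88.0, -5.0], 114)
y-
y+ ([40.0, 90.5], 147) ([40.0, 105.5], 120)
y+
a end ([40.0, -86.5], 53)
a end ([75.0, -86.5], 53)
a end ([40.0, 18.5], 37) ([40.0, 23.5], 135)
a end ([75.0, 23.5], 45)
a side ([28.5, 0.0], 139) ([50.5, 0.0], 145) ([67.0, 0.0], 149) ([88.5, 0.0], 48)
a side ([28.5, -20.0], 140) ([50.5, -20.0], 133) ([67.0, -20.0], 142) ([88.5, -20.0], 50)
```

In the wrist frame, carton a measures (58.5, −31.5), the laid carton (−31, −56), and the slab itself is offset about (+1.5, +0.7). So a lies within about 0.5 mm of its place. Now b: pivot it flat 30 mm clear of the laid carton, then slide it in.

Request:
jog_arm(motion=[[[1.2,-0.4,40],-0.001],[[1.2,-0.4,75],-0.001],[[1.2,-0.4,98],-0.001],[[1.2,-0.4,106],-0.001],[[1.2,-0.4,106],-0.001]])

```text
t: 15.65
eef_pos: [515.0, 50.8, 77.4]
tcp_rot: [-3.141, 0.002, 0.369]
ft_force: [-0.3, -0.7, -0.3]
opening: 0.627
grip_force: 30.0
```

Request:
jog_arm(motion=[[[0,0,4],0],[[-5,0,6.3],0],[[-10,0,9],0],[[-14,0,12.4],0],[[-18,0,16],0]])

```text
t: 16.15
eef_pos: [500.0, 44.9, 64.5]
tcp_rot: [3.139, -0.006, 0.37]
ft_force: [0.5, 1.4, 17.3]
opening: 0.627
grip_force: 30.0
```

Request:
jog_arm(motion=[[[0,0,1],0],[[0,0,2],0]])

```text
t: 16.35
eef_pos: [498.8, 44.5, 62.6]
tcp_rot: [3.14, -0.004, 0.37]
ft_force: [-7.9, -5.7, 24.9]
opening: 0.626
grip_force: 30.0
```

```bash
python3 - <<'E'
from edges import *
s=state(); e=s["eef_pos"]; print(e.round(1),s["ft_force"].round(1), (Rz(-SL[2])@(e-o))[:2].round(1))
f=lambda n,r:print(n,*[(a,g) for a,g,_,_ in r])
f("b end",scan((-40,-20),(-40,30)));f("b end",scan((-75,-20),(-75,30)));f("sides",scan((-110,15),(0,15)))
f("laid",scan((-40,-50),(-40,-10)))
go(W(SL,-57,7.3),60,.3718)
E
```

```text
[498.7  44.5  62.5] [-5.1 -3.1 22.1] [-57.3  37.2]
b end ([-40.0, -11.5], 51) ([-40.0, -5.5], 197) ([-40.0, 9.5], 94)
b end ([-75.0, -10.5], 49) ([-75.0, -5.0], 194) ([-75.0, 13.0], 93)
sides ([-64.0, 15.0], 131) ([-47.5, 15.0], 131) ([-25.5, 15.0], 106)
laid ([-40.0, -48.0], 174) ([-40.0, -26.0], 149) ([-40.0, -11.5], 51)
shift [29.9 -0.4  2.5] turn -0.0022
```

```bash
python3 - <<'E'
from edges import *
for x in(-40,-57,-75): print(x,*scan((x,-22),(x,30)),sep="\n ")
ds=cut_out("carton_a",p)
for d in ds: print(round(d["p"],2),np.round(d["box"]))
s=state();e=s["eef_pos"];y=s["tcp_rot"][2]
for th in(0,.15,.3): 
    B=Rz(y)@Ry(th); print(th,proj(p,box(110,60,45,B,e-[0,0,6]-B@[24.7,0,25.6])).round()[4:].tolist())
E
```

```text
-40
 ([-40.0, -11.5], 53, [60, 59, 61], [30, 28, 29])
 ([-40.0, -5.5], 189, [30, 29, 29], [97, 136, 178])
 ([-40.0, 9.5], 93, [98, 137, 180], [59, 82, 108])
-57
 ([-57.0, -11.0], 53, [60, 59, 61], [30, 27, 29])
 ([-57.0, -5.5], 355, [29, 28, 28], [232, 241, 236])
 ([-57.0, 12.5], 130, [234, 241, 236], [149, 162, 167])
-75
 ([-75.0, -10.5], 50, [56, 55, 57], [27, 25, 26])
 ([-75.0, -5.0], 196, [26, 25, 25], [98, 137, 179])
 ([-75.0, 13.0], 93, [96, 135, 177], [60, 84, 110])
0.89 [  2.   0. 126. 273.]
0.85 [204. 205. 354. 375.]
0 [[340.0, 207.0], [358.0, 237.0], [225.0, 207.0], [209.0, 237.0]]
0.15 [[338.0, 212.0], [356.0, 227.0], [227.0, 212.0], [210.0, 227.0]]
0.3 [[337.0, 219.0], [354.0, 219.0], [228.0, 219.0], [212.0, 219.0]]
```

The held carton's leading top edge is at row 205, not the ~237 expected when flat, so it slid in the fingers instead of pivoting fully. It is over the slab and 30 mm clear of the laid carton. I'll release it so it settles flat, then measure and regrasp.

Request:
jog_arm(motion=[[[0,0,-2],0],[[0,0,-4],0],[[0,0,-4],0],[[0,0,-4],0],[[0,0,-4],0]], grip=0.25)

```text
t: 17.0
eef_pos: [498.1, 44.9, 64.0]
tcp_rot: [-3.141, 0.0, 0.37]
ft_force: [-0.5, -0.3, -0.1]
opening: 0.749
grip_force: 0.0
```

```bash
python3 - <<'E'
from edges import *
s=state(); e=s["eef_pos"]; print(e.round(1),s["opening"],s["ft_force"].round(1), (Rz(-SL[2])@(e-o))[:2].round(1))
for d in cut_out("carton_a",p): print(round(d["p"],2),np.round(d["box"]))
for x in(-40,-75): print(x,*scan((x,-22),(x,30)),sep="\n ")
print(*scan((-110,15),(0,15)),sep="\n ")
E
```

```text
[498.1  44.9  64. ] 0.748075471257258 [ 0.1  0.6 -0.7] [-56.7  37.6]
0.79 [206. 206. 356. 378.]
0.67 [  1.   0. 126. 271.]
0.49 [ 31. 152. 345. 311.]
-40
 ([-40.0, 7.5], 96, [43, 59, 77], [65, 91, 119])
-75
 ([-75.0, 8.5], 139, [42, 58, 76], [99, 139, 181])
 ([-75.0, 12.5], 81, [99, 139, 181], [60, 84, 110])
([-109.0, 15.0], 78, [131, 131, 138], [87, 87, 91])
 ([-89.5, 15.0], 88, [85, 84, 88], [9, 9, 8])
 ([-86.0, 15.0], 138, [10, 10, 9], [59, 83, 108])
 ([-64.0, 15.0], 134, [61, 84, 110], [151, 164, 170])
 ([-48.0, 15.0], 135, [152, 165, 171], [58, 81, 106])
 ([-26.0, 15.0], 119, [60, 83, 109], [10, 9, 8])
```

It is flat now, with its end at y≈7.3 and x≈−57. Regrasp and slide 30 mm into place 3.

Request:
jog_arm(motion=[[[0,0.3,5],-0.002],[[0,0.3,5],-0.002],[[0,0.3,5],-0.002],[[0,0.3,5],-0.002],[[0,0.3,5],-0.002]], grip=1)

```text
t: 17.6
eef_pos: [498.3, 44.7, 59.1]
tcp_rot: [-3.141, 0.0, 0.372]
ft_force: [-0.2, 0.5, -1.4]
opening: 0.629
grip_force: 30.0
```

Request:
jog_arm(motion=[[[0,0,-1.5],0],[[8,0,-1.5],0],[[16,0,-1.5],0],[[24,0,-1.5],0],[[30,0,-1.5],0]])

```text
t: 18.1
eef_pos: [527.2, 55.9, 60.6]
tcp_rot: [3.141, -0.0, 0.372]
ft_force: [0.6, 0.2, -2.2]
opening: 0.628
grip_force: 30.0
```

Request:
jog_arm(motion=[[[0,0,0],0],[[0,0,0],0]])

```text
t: 18.3
eef_pos: [526.1, 55.6, 60.5]
tcp_rot: [-3.141, 0.0, 0.372]
ft_force: [0.3, -0.1, -1.8]
opening: 0.628
grip_force: 30.0
```

```bash
python3 - <<'E'
from edges import *
s=state(); e=s["eef_pos"]; print(e.round(1),s["opening"],s["grip_force"],s["ft_force"].round(1), (Rz(-SL[2])@(e-o))[:2].round(1))
for x in(-40,-75): print(x,*scan((x,-50),(x,0)),sep="\n ")
print(*scan((-110,-15),(0,-15)),sep="\n ")
E
```

```text
[526.   55.6  60.5] 0.6296040954582868 29.99617427587509 [-1.  -0.8 -1.5] [-56.9   7.8]
-40
 ([-40.0, -48.0], 176, [231, 241, 236], [101, 142, 186])
 ([-40.0, -26.0], 152, [101, 142, 185], [42, 59, 76])
 ([-40.0, -21.5], 121, [42, 58, 76], [69, 97, 128])
-75
 ([-75.0, -47.5], 191, [233, 241, 236], [101, 140, 184])
 ([-75.0, -25.5], 146, [100, 140, 184], [43, 59, 77])
 ([-75.0, -21.0], 141, [43, 59, 77], [99, 138, 180])
 ([-75.0, -17.0], 96, [99, 138, 180], [60, 83, 108])
([-109.0, -15.0], 77, [128, 128, 134], [83, 82, 86])
 ([-63.5, -15.0], 135, [61, 85, 110], [150, 162, 168])
 ([-47.0, -15.0], 129, [149, 162, 167], [58, 81, 106])
 ([-25.0, -15.0], 105, [60, 83, 109], [24, 22, 24])
```

Request:
jog_arm(motion=[[[0.5,0,1],0],[[0.5,0,2],0]])

```text
t: 18.55
eef_pos: [526.6, 55.6, 58.6]
tcp_rot: [-3.142, -0.0, 0.372]
ft_force: [0.1, 0.2, -0.4]
opening: 0.63
grip_force: 30.0
```

Request:
jog_arm(motion=[[[0,0,0],0],[[0,0,0],0],[[0,0,0],0]], grip=0.2)

```text
t: 18.85
eef_pos: [526.8, 55.7, 58.7]
tcp_rot: [3.142, -0.0, 0.372]
ft_force: [-0.4, 0.6, 0.4]
opening: 0.789
grip_force: 0.0
```

Request:
jog_arm(motion=[[[0,0,-30],0],[[0,0,-75],0],[[0,0,-120],0],[[0,0,-150],0],[[0,0,-150],0]], grip=0)

```text
t: 19.35
eef_pos: [528.1, 55.8, 212.7]
tcp_rot: [3.139, -0.007, 0.372]
ft_force: [-0.7, 0.3, 0.6]
opening: 1.0
grip_force: 0.0
```

```bash
python3 - <<'E'
from edges import *
for x in(-40,-75): print(x,*[(a[1],g) for a,g,_,_ in scan((x,-95),(x,50))],sep=" ")
for y in(-10,10): print(y,*[(a[0],g) for a,g,_,_ in scan((-110,y),(100,y))],sep=" ")
C=np.array([681.2,-138.4]); u=np.array([np.cos(2.2794),np.sin(2.2794)])
f=go([585,-35],205,1.07); f=go([640,-100],205,1.75,f); f=go(C-24*u,205,2.2794,f)
E
```

```text
-40 (-85.5, 60) (-64.0, 141) (-48.0, 151) (-26.0, 130) (-22.0, 125) (-5.5, 80)
-75 (-84.5, 80) (-63.5, 154) (-47.0, 146) (-25.0, 126) (-21.5, 94) (-4.5, 84)
-10 (-63.5, 125) (-47.0, 141) (-25.5, 100) (28.5, 124) (51.0, 137) (67.0, 131)
10 (-63.5, 103) (-47.5, 102) (-25.5, 85) (41.5, 83) (50.5, 134) (67.0, 129)
shift [ 20.9 105.5   5.4] turn -0.6981
shift [-30.6  79.5   0. ] turn -0.68
shift [-65.8  45.8   0. ] turn -0.5294
```

Request:
jog_arm(motion=[[[21,105,5],-0.7],[[21,105,5],-0.7],[[21,105,5],-0.7],[[21,105,5],-0.7],[[21,105,5],-0.7]])

```text
t: 19.9
eef_pos: [584.0, -35.1, 201.6]
tcp_rot: [-3.139, 0.001, 1.077]
ft_force: [-0.1, 0.9, -0.7]
opening: 0.996
grip_force: 0.0
```

Request:
jog_arm(motion=[[[-31,79,0],-0.68],[[-31,79,0],-0.68],[[-31,79,0],-0.68],[[-31,79,0],-0.68],[[-31,79,0],-0.68]])

```text
t: 20.4
eef_pos: [638.5, -99.7, 201.5]
tcp_rot: [-3.139, -0.001, 1.757]
ft_force: [-1.4, -0.7, 0.4]
opening: 1.001
grip_force: 0.0
```

Request:
jog_arm(motion=[[[-66,46,0],-0.53],[[-66,46,0],-0.53],[[-66,46,0],-0.53],[[-66,46,0],-0.53],[[-66,46,0],-0.53]])

```text
t: 20.9
eef_pos: [695.7, -156.2, 201.5]
tcp_rot: [-3.14, -0.002, 2.283]
ft_force: [-0.1, 0.7, 0.1]
opening: 1.001
grip_force: 0.0
```

```bash
python3 - <<'E'
import edges
from edges import *
# scan in carton c's estimated frame, top face z=45
edges.R=Rz(2.2794); edges.o=np.array([681.2,-138.4,0])
s=state(); print(s["eef_pos"].round(1),s["tcp_rot"].round(3))
for x in(0,30,45): print("y at x",x,*[(a[1],g) for a,g,_,_ in scan((x,-50),(x,50),45)])
for y in(-20,0,20): print("x at y",y,*[(a[0],g) for a,g,_,_ in scan((20,y),(80,y),45)])
f=go(edges.o[:2]-24*edges.R[:2,0],27,2.2794)
E
```

```text
[ 695.7 -156.1  201.9] [-3.14e+00 -2.00e-03  2.28e+00]
y at x 0 (-7.5, 98) (8.5, 112)
y at x 30 (-7.5, 104) (8.5, 105)
y at x 45 (-29.5, 46) (-21.0, 57) (-7.5, 105) (8.5, 105) (47.5, 43)
x at y -20 (46.5, 71) (55.5, 106) (59.0, 69)
x at y 0 (55.5, 104) (69.0, 63)
x at y 20 (62.0, 52) (65.5, 35)
shift [ -1.1   0.5 174.9] turn 0.0003
```

Carton_c matches its model within 1 mm (tape −7.5…8.5, end 55.5). Descend and grip.

Request:
jog_arm(motion=[[[-1,0.5,40],0],[[-1,0.5,85],0],[[-1,0.5,130],0],[[-1,0.5,160],0],[[-1,0.5,171],0]])

```text
t: 21.45
eef_pos: [695.4, -155.9, 28.6]
tcp_rot: [-3.139, -0.005, 2.28]
ft_force: [0.6, 0.3, 0.5]
opening: 1.0
grip_force: 0.0
```

Request:
jog_arm(motion=[[[0,0,0],0],[[0,0,0],0]])

```text
t: 21.65
eef_pos: [697.8, -156.7, 34.0]
tcp_rot: [3.141, 0.001, 2.281]
ft_force: [0.6, -0.7, -0.4]
opening: 0.996
grip_force: 0.0
```

Request:
jog_arm(motion=[[[0,0,0],0],[[0,0,0],0],[[0,0,0],0],[[0,0,0],0],[[0,0,0],0]], grip=1)

```text
t: 22.15
eef_pos: [697.2, -156.6, 32.9]
tcp_rot: [3.141, 0.0, 2.282]
ft_force: [-1.6, -1.2, 0.8]
opening: 0.637
grip_force: 0.8
```

Request:
jog_arm(motion=[[[0,0,0],0],[[0,0,0],0],[[0,0,-30],0],[[0,0,-70],0],[[0,0,-110],0]])

```text
t: 22.65
eef_pos: [696.7, -156.5, 143.1]
tcp_rot: [-3.141, -0.002, 2.282]
ft_force: [0.9, 0.1, -1.3]
opening: 0.63
grip_force: 30.0
```

```bash
python3 - <<'E'
from h import *
s=state(); print(s["eef_pos"].round(1),s["tcp_rot"],s["grip_force"])
f=go([580,-20],145,2.11); f=go(W(SL,8,57),145,1.9426,f)
E
```

```text
[ 696.7 -156.5  143.1] [-3.14084980e+00 -1.51585164e-03  2.28177362e+00] 29.97699201107025
shift [179.6   0.6  -1.9] turn 0.1718
shift [164.7 -45.2   0. ] turn 0.1674
```

Request:
jog_arm(motion=[[[180,0,0],0.17],[[180,0,0],0.17],[[180,0,0],0.17],[[180,0,0],0.17],[[180,0,0],0.17]])

```text
t: 23.15
eef_pos: [577.2, -17.5, 142.8]
tcp_rot: [-3.14, -0.002, 2.114]
ft_force: [-0.1, -0.4, -0.7]
opening: 0.63
grip_force: 30.0
```

Request:
jog_arm(motion=[[[165,-45,0],0.167],[[165,-45,0],0.167],[[165,-45,0],0.167],[[165,-45,0],0.167],[[165,-45,0],0.167]])

```text
t: 23.65
eef_pos: [454.7, 99.3, 142.8]
tcp_rot: [-3.141, -0.0, 1.947]
ft_force: [0.6, -1.0, -1.3]
opening: 0.63
grip_force: 30.0
```

```bash
python3 - <<'E'
from h import *
go(W(SL,7.8,57.3),100,1.9426)
E
```

```text
shift [-2.   1.  42.8] turn 0.0044
```

Request:
jog_arm(motion=[[[-2,1,20],0.004],[[-2,1,43],0.004],[[-2,1,43],0.004],[[-2,1,43],0.004]])

```text
t: 24.05
eef_pos: [458.5, 96.0, 99.7]
tcp_rot: [-3.141, -0.0, 1.94]
ft_force: [0.1, -0.6, -1.6]
opening: 0.627
grip_force: 30.0
```

```bash
python3 - <<'E'
from edges import *
s=state(); e=s["eef_pos"]; print(e.round(1),s["tcp_rot"].round(4),(Rz(-SL[2])@(e-o))[:2].round(1))
zt=e[2]-33+45; print("ztop",zt)
S=lambda a,b,z,i:[(r[0][i],r[1]) for r in scan(a,b,z)]
for y in(40,75): print("c end",S((60,y),(105,y),zt,0))
for x in(45,75): print("c tape/sides y",S((x,15),(x,105),zt,1))
for x in(45,75): print("a end y",S((x,0),(x,35),75,1))
print("a sides",S((15,5),(100,5),75,0))
print("slab x+",S((80,50),(105,50),30,0),S((80,0),(105,0),30,0),"y+",S((75,80),(75,105),30,1))
go(W(SL,7.8,57.3),65,1.9426)
E
```

```text
[458.6  96.2 100.1] [3.1411e+00 1.0000e-04 1.9402e+00] [ 5.4 55.8]
ztop 112.11873376023877
c end [(72.0, 94), (85.0, 155), (90.0, 113)]
c end [(85.0, 162), (90.5, 126)]
c tape/sides y [(28.5, 57), (39.5, 61), (48.0, 134), (64.0, 130)]
c tape/sides y [(48.0, 185), (52.5, 97), (64.0, 129)]
a end y [(14.0, 55), (18.0, 104)]
a end y []
a sides [(28.5, 105), (41.0, 61), (50.5, 183), (66.5, 175), (88.5, 178), (92.0, 44)]
slab x+ [(84.5, 316), (88.0, 67), (93.0, 87)] [(89.0, 141), (92.5, 107)] y+ []
shift [ 2.4 -1.5 35.1] turn -0.0024
```

Request:
jog_arm(motion=[[[3,-1.6,0],-0.002],[[3,-1.6,0],-0.002],[[3,-1.6,0],-0.002]])

```text
t: 24.4
eef_pos: [455.4, 98.9, 100.2]
tcp_rot: [3.141, 0.0, 1.943]
ft_force: [0.5, 0.2, -1.5]
opening: 0.63
grip_force: 30.0
```

```bash
python3 - <<'E'
from edges import *
s=state(); e=s["eef_pos"]; print(e.round(1),s["ft_force"].round(1),s["tcp_rot"].round(4),(Rz(-SL[2])@(e-o))[:2].round(1))
zt=e[2]-33+45
S=lambda a,b,z,i:[(r[0][i],r[1]) for r in scan(a,b,z)]
print("c end",S((75,75),(105,75),zt,0),"tape y",S((75,35),(75,80),zt,1))
E
```

```text
[455.4  98.9 100.1] [-1.3 -0.1 -2. ] [3.1407e+00 2.0000e-04 1.9430e+00] [ 9.1 57.9]
c end [(88.0, 138), (91.5, 186)] tape y [(42.0, 70), (50.0, 124), (66.5, 123)]
```

Request:
jog_arm(motion=[[[-0.6,0.4,0],0],[[-0.6,0.4,15],0],[[-0.6,0.4,28],0],[[-0.6,0.4,34],0],[[-0.6,0.4,36],0]])

```text
t: 24.95
eef_pos: [455.7, 98.4, 63.2]
tcp_rot: [-3.141, -0.0, 1.943]
ft_force: [-1.2, 0.2, -1.5]
opening: 0.631
grip_force: 30.0
```

```bash
cat > fin.py <<'E'
from edges import *
s=state(); e=s["eef_pos"]; print(e.round(1),s["ft_force"].round(1),s["tcp_rot"].round(4),(Rz(-SL[2])@(e-o))[:2].round(1))
S=lambda a,b,z,i:[(r[0][i],r[1]) for r in scan(a,b,z)]
print("c end",S((75,75),(105,75),75,0),S((75,40),(105,40),75,0),"c tape y",S((75,20),(75,80),75,1),S((50,20),(50,80),75,1)); print("a end",S((75,0),(75,35),75,1),"a sides",S((20,0),(100,0),75,0))
E
python3 fin.py
```

```text
[455.8  98.4  63.3] [ 0.1 -1.  -2.9] [-3.1410e+00 -3.0000e-04  1.9427e+00] [ 8.5 57.7]
c end [(84.5, 42), (88.0, 183), (92.0, 118)] [(88.5, 189), (92.0, 111)] c tape y [(23.5, 160), (28.5, 157), (42.5, 75), (50.0, 129), (66.5, 125)] [(21.0, 82), (28.5, 59), (37.5, 63), (45.5, 83), (50.0, 112), (66.0, 133)]
a end [(23.5, 160), (28.5, 157)] a sides [(29.0, 112), (46.0, 90), (50.5, 182), (66.5, 181), (88.5, 208), (92.0, 104)]
```

End flush with a's side (88.2 vs 88.5), gap to a's end 5 mm. Close up 0.8 mm, set down, release.

Request:
jog_arm(motion=[[[0,0.8,0],0],[[0,0.8,1],0],[[0,0.8,1.5],0]])

```text
t: 25.3
eef_pos: [456.9, 98.7, 62.8]
tcp_rot: [3.14, 0.0, 1.943]
ft_force: [-1.7, 0.4, 14.9]
opening: 0.632
grip_force: 30.0
```

Request:
jog_arm(motion=[[[0,0,0],0],[[0,0,0],0],[[0,0,0],0]], grip=0.2)

```text
t: 25.6
eef_pos: [456.6, 98.7, 62.2]
tcp_rot: [3.141, -0.0, 1.943]
ft_force: [-0.1, -0.7, 0.4]
opening: 0.787
grip_force: 0.0
```

Request:
jog_arm(motion=[[[0,0,-30],0],[[0,0,-75],0],[[0,0,-120],0],[[0,0,-165],0],[[0,0,-165],0]])

```text
t: 26.1
eef_pos: [458.2, 98.9, 232.2]
tcp_rot: [3.133, 0.003, 1.943]
ft_force: [-0.1, -0.2, 0.2]
opening: 0.801
grip_force: 0.0
```

```bash
python3 fin.py; python3 -c "
from h import *
p=read_camera('wrist');q=read_camera('side');t=read_camera('top')
S=cv2.resize(q['img'][230:340,200:320],None,fx=3,fy=3);T=cv2.resize(t['img'][150:240,180:270],None,fx=3,fy=3)
o=np.zeros((600,790,3),np.uint8);o[:270,:270]=T;o[270:600,:360]=S;o[:420,360:790]=p['img'][:,100:530];cv2.imwrite('pics/end.png',o)"
```

```text
[457.2  98.8 229.5] [-0.1 -0.2 -1.5] [3.1364e+00 1.5000e-03 1.9429e+00] [ 8.3 56.2]
c end [(84.5, 42), (88.0, 127), (92.5, 101)] [(88.0, 127), (92.0, 94)] c tape y [(23.5, 140), (27.0, 133), (45.0, 78), (49.0, 113), (65.0, 109)] [(23.5, 73), (27.0, 52), (39.5, 83), (43.0, 56), (49.0, 115), (65.0, 108)]
a end [(23.5, 140), (27.0, 133)] a sides [(29.0, 36), (51.5, 162), (66.5, 131), (89.0, 141), (92.5, 95)]
```

View pics/end.png

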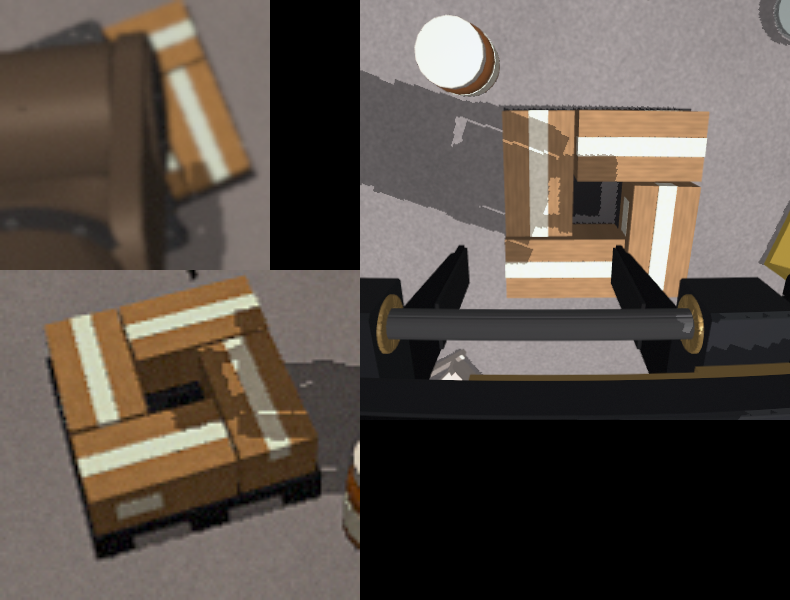

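The picture shows a closed pinwheel with a square well around (600,205), small even gaps, and the gripper clear above it. I'm handing in.

```bash
python3 -c "
from h import *
print(job_done())"
```

```text
the job is handed in; nothing more can be done
None
```

The three cartons are laid flat beside the first to make the pinwheel, with gaps of about 4 mm around a square well, and the job was handed in at about 26 s of the 64 s allowed with the gripper clear of everything.

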